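# Tighten the lock ring of a hand-truck wheel with a two-pin spanner

## Task

Take the orange-handled two-pin spanner from its blue stand, feel gently for the two holes of the steel lock ring on the red hand-truck wheel until both pins have dropped fully in, and turn the ring clockwise (seen from above) all the way to its stop, never forcing it. Then put the spanner back in its stand, pins down as it was, without disturbing the other things on the bench.

Things in the scene. Friction and masses are not known exactly. Their poses are not given: they have to be found in the camera images.
- wheel: hand-truck wheel lying flat, fixed on a 190 mm square wooden board: black tyre 180 mm across, its top 63 mm above the table, red rim, aluminium hub 82 mm across, 68 mm high. Origin on the wheel's axis at table height, z up. Yellow marks on rim and tyre lie along its x axis, both ways. The line through the lock ring's two holes starts 0.1 to 1.05 rad (6 to 60 degrees) anticlockwise of that line, seen from above; just where is not measured.
- ring_top (a point): centre of the lock ring's top face, 84 mm above the table when not pressed; axes as the wheel's (does not turn with the ring). Steel ring 72 mm across, 12 mm thick, two round through holes of 11 mm (1 mm chamfer), opposite, 22 mm from the axis. It floats on a wave spring: yields from about 3 N of downward push, sinks at 1 N/mm, solid after 4 mm (7 N); this point sinks with it.
- ring (a joint): turn of the lock ring, rad: near 0 is loose as found, grows clockwise seen from above, solid stop (fully tight) at 0.60. Dry friction of about 0.25 N m holds it wherever it is left.
- spanner: two-pin spanner, loose, about 0.2 kg, upright in its stand. Origin midway between the pin tips; z up; x along the line of the pins. Pins 6 mm thick, 10 mm long at x = +22 and -22 mm, below a steel bridge 72 (x) x 18 (y) x 10 mm (underside at z 10). Orange flat handle 40 (x) x 14 (y, the way to grip it) mm, from z 20 to 68 mm. Same either way round.
- pin_a (a point): tip of the pin at the spanner's x = +22 mm
- pin_b (a point): tip of the pin at the spanner's x = -22 mm
- stand_seat (a point): where the spanner's origin rests in the stand, 12 mm above the table, x along the spanner's x. The blue stand is fixed, 100 x 44 mm, 30 mm tall at its rims: the bridge ends rest on two ledges 22 mm above the table with 2.5 mm of play each way inside 8 mm high rims, the pins hang free between the ledges.
- bearing: bystander, to be left alone: loose ball bearing, a steel ring 52 mm across and 15 mm tall, lying flat. Origin on its underside, about mid-length.
- grease_tin: bystander, to be left alone: green tin 54 mm across, 50 mm tall. Origin on its underside, about mid-length.
- hub_cap: bystander, to be left alone: red plastic hub cap 56 mm across, 18 mm tall. Origin on its underside, about mid-length.
- wrench: bystander, to be left alone: open-ended steel wrench lying flat. Origin on its underside, about mid-length.
- screwdriver: bystander, to be left alone: yellow-handled screwdriver lying flat. Origin on its underside, about mid-length.
Things that resemble listed ones, but are neither listed nor needed, are in the scene too. Leave any pink look-alike of the spanner alone.

How it is judged:
On the way, in this order (a step that is already met when the one before it is completed fails the run):
1. both pins of the spanner are in the ring's holes, at least 6 mm deep, before the ring has been turned more than 0.3 rad (z of each of pin_a, pin_b in the frame of ring_top below -0.006 m and horizontal distance between each of pin_a, pin_b and ring_top below 0.029 m and value of joint ring below 0.3 rad), for 0.2 s.
2. the ring has been turned to its stop with both pins in its holes (z of each of pin_a, pin_b in the frame of ring_top below -0.006 m and horizontal distance between each of pin_a, pin_b and ring_top below 0.029 m and value of joint ring above 0.55 rad), for 0.1 s.
At the end, for the whole second after the job is handed in: The ring is turned to its stop (joint above 0.55 of 0.60 rad) and the spanner is back at rest in its stand, upright within 0.1 rad, in line with it within 0.2 rad, its origin within 8 mm sideways and 4 mm in height of the seat (value of joint ring above 0.55 rad and horizontal distance between spanner and stand_seat below 0.008 m and z of spanner in the frame of stand_seat between -0.004 and 0.004 m and angle between spanner's own z axis and vertical below 0.1 rad and angle between the x axis of spanner and the x axis of stand_seat, either way round below 0.2 rad and linear speed of spanner below 0.02 m/s); the robot touches nothing.
It fails at once if the spanner presses or twists on the wheel or its ring with more than 35 N (contact force between spanner and wheel above 35 N).
It fails at once if a bystander is moved by more than 20 mm (distance of any of bearing, grease_tin, hub_cap, wrench, screwdriver from where it was at the start of the episode above 0.02 m).
It also fails if it takes over 70 s, if anything falls off the work surface, if the arm or the gripper's body presses on something with over 40 N, if the wrist force passes 120 N, or if a joint passes its speed limit or range.

## Robot

A 6-joint arm with a two-finger parallel gripper is mounted at the origin on the work surface. World frame = base frame: x ahead of the robot, y to its left, z up, the work surface at z = 0. Lengths are in m, angles in rad, forces in N, time in s.
With the tool pointing down it reaches from about 0.375 to 0.9 m from the base axis. Payload 3.1 kg.
Tool frame: the origin (TCP) lies where the fingers leave the gripper's body, on its centre line; the fingertips stand 70 mm ahead of it and the grasp point (between the pads) lies 51 mm ahead of it; z points along the fingers, y is the line along which they close (so a half turn about z gives the same grasp; the last joint's range is limited). The gripper opens to 87 mm and grips with 3 to 60 N. Pads are 19 mm wide; open, the fingers measure 117 mm over their backs; the gripper's body (75 mm by 190 mm) begins 51 mm behind the grasp point.
Start: joints at [-1.429, 0.527, 1.433, -0, 1.181, -0.178], TCP at [0.197, -0.593, 0.292] pointing down, gripper open.
Joint ranges: [-3.08, 3.08], [-0.75, 2.2], [0.22, 2.44], [-1.43, 4.57], [0, 2.65], [-2.85, 2.85]. Speed limits (rad/s): [2.79, 2.79, 3.14, 3.14, 3.14, 3.14].

## Interface

Orientations are given as a rotation vector (axis times angle).
In Python, from station import telemetry, cams, job gives the robot as it stands.
- The arm moves only by the tool arm_command, never from a script. Its argument "rows" is one flat list of numbers, 4 for each row, row after row: the shift along the tool's x, y, z in cm, then the turn about the tool's z in degrees. In form: [tx, ty, tz, spin, tx, ty, tz, spin, ...]. A call has exactly 5 rows; each row shifts and turns the commanded pose from where the row before left it, along the tool's axes as they then stand; what a row does not reach is not made up. A row lasts 1/12 s, in which the tool goes at most 41.7 mm and 7.16 degrees, less where a joint would pass 70% of its speed; a pose out of reach is approached as far as the arm can. A call is refused whole if a number of a shift passes 4.17 or a number of a turn 7.16, either way. A call with a gripper value outside its range is refused whole. "claw" is the closure, from 0 (fully open) to 1 (shut), set as the call begins (left out, the last holds). The fingers move at their own pace and stop on an object; "squeeze" is the grip in N (left out, the last holds). Time passes only in rows, so rows that do not move let the fingers close, or fill a call up. It gives the time, the measured TCP pose, the force, the opening and the grip force at its end, in the units of the state.
- telemetry.sense(): the state, without advancing time (a new reading comes with each control period).
- cams.snapshot(name): name is "scene" or "top"; returns a dict with "color" (480x640x3 uint8, red, green, blue), "z_map" (480x640 float32, m along the optical axis (not along the pixel's ray), 0 where there is no reading), "fx", "fy", "cx", "cy" (pixels), "k1" (the pictures are not rectified: a ray, as slopes to the right and down, at radius r is drawn at 1 + k1 r^2 times it, then the intrinsics apply), "R" (3x3) and "t" (3): a world point X has camera coordinates R X + t. Camera axes: x right, y down, z forward; pixel columns grow to the right and rows downward; lengths in m; the calibration is good to about 2 mm. A picture is of the moment at which its call begins.
- job.sign_off(): hands the job in; it is judged then, once.
Trained networks look in a picture, given as the dict that the camera call returned (one of the last four; its "shot" number tells which), for a name from the list of things; names that differ only in an ending like _2 or _b are one class to them, and where a whole thing is asked for, a point or a joint stands for the part that bears it (a point fixed in the world has none). Each returns a list of dicts, best first, with "confidence" (0 to 1); they miss things now and then, are a little off and sometimes report something else, mostly with a low value. They report only what shows in the picture. A call takes as long as a camera call. They do not tell look-alikes from the thing itself.
- cams.spot_in(thing, picture): "xy" ([column, row] in pixels, amid what is visible of it).
The state is a dict: "time_s": time; "q": joint angles; "qvel": joint speeds; "joint_torque": joint torques, N m; "position": TCP position; "tcp_rot": TCP orientation; "contact_force": force on the tool from outside, world axes, zero at the start; "torque": the same for the moment, N m; "opening": finger opening in m; "grasp_force": force on a finger pad.
Only numpy, scipy, OpenCV 4.12 (cv2) and the standard library are available. Lean on these libraries where they do the work, as an engineer would, in place of code of your own. Each camera call takes 0.05 s, during which the arm holds its last target. There are 200 camera calls.

## Working session

There is one attempt and no reset: what is moved stays moved. The work goes in short steps, Python scripts to look and compute and a tool call to move; the robot and the scene stay as the last step left them, time stands still between calls to the robot, and variables do not carry over. Pictures are saved under pics/ and viewed, at most 10 in all, crops included, and the job is handed in when it is done.

Besides the shell and the picture viewer there is one more tool, called after "Call:" as name(argument=value, ...), one argument or row to a line, values as JSON. arm_command: Moves the arm, as the interface text tells. Its arguments: {"type":"object","properties":{"rows":{"type":"array"},"claw":{"type":"number"},"squeeze":{"type":"number"}},"required":["rows"]}

```bash
mkdir -p pics; ls
python3 - <<'E'
from station import telemetry,cams,job
import cv2,pickle
s=telemetry.sense();print(s)
for n in("scene","top"):
    p=cams.snapshot(n);pickle.dump(p,open(f"pics/{n}0.pkl","wb"))
    cv2.imwrite(f"pics/{n}0.png",p["color"][:,:,::-1])
    print(n,{k:p[k] for k in("fx","fy","cx","cy","k1","R","t")})
    for th in("spanner","wheel","ring","stand_seat","bearing","grease_tin"):
        try: print(th,[(d["xy"],round(d["confidence"],2)) for d in cams.spot_in(th,p)])
        except Exception as e: print(th,e)
E
```

```text
pics
{'time_s': 0.0, 'q': array([-1.42947857e+00,  5.28446952e-01,  1.43393727e+00, -8.11336431e-06,
        1.18141604e+00, -1.78487622e-01]), 'qvel': array([-0.00136191,  0.00106899,  0.00139623,  0.00076118,  0.00027084,
        0.00018204]), 'joint_torque': array([-2.14594074e-03, -4.40047181e+01, -1.76589561e+01,  6.31670561e-02,
        5.82822226e-02, -1.67311655e-04]), 'position': array([ 0.19643538, -0.59268867,  0.29127217]), 'tcp_rot': array([-3.09933469e+00, -4.99864430e-01, -5.26232596e-05]), 'contact_force': array([ 0.3919558 , -0.23977392,  0.18838894]), 'torque': array([-0.01111812, -0.02060047, -0.02298979]), 'grasp_force': 0.0, 'opening': 0.08715182370629555}
scene {'fx': 523.4174785131852, 'fy': 523.4174785131852, 'cx': 328.33751124754235, 'cy': 244.02436456372672, 'k1': 0.046761153650150836, 'R': array([[-0.13225132,  0.99105486, -0.01788454],
       [ 0.53659961,  0.05641275, -0.8419492 ],
       [-0.83340893, -0.12094573, -0.53926031]]), 't': array([ 0.10928417, -0.24658103,  1.54868298])}
spanner [([284.5, 224.4], 0.72), ([250.0, 248.8], 0.66), ([195.6, 245.6],
[... 154 characters left out ...]
earing [([340.4, 290.5], 0.7)]
grease_tin [([349.2, 231.3], 0.91)]
top {'fx': 511.84272906566235, 'fy': 511.84272906566235, 'cx': 311.9795005942081, 'cy': 233.82143033527174, 'k1': -0.1302633434773749, 'R': array([[ 0.02673308, -0.99957671,  0.01147811],
       [-0.99346516, -0.02784066, -0.11068822],
       [ 0.11096092, -0.00844406, -0.9937889 ]]), 't': array([-0.05299095,  0.60113448,  0.9928829 ])}
spanner [([391.1, 255.1], 0.95), ([449.3, 262.8], 0.87), ([333.2, 267.8], 0.64), ([367.9, 315.7], 0.59)]
wheel [([172.9, 246.1], 0.84)]
ring [([164.7, 240.2], 0.84)]
stand_seat [([390.7, 252.5], 0.84)]
bearing [([296.3, 210.5], 0.56)]
grease_tin [([294.1, 314.4], 0.57), ([314.5, 168.3], 0.21)]
```

View pics/top0.png

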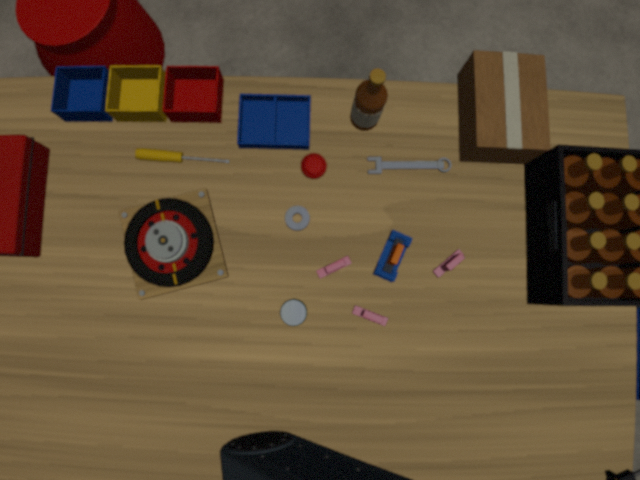

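View pics/scene0.png

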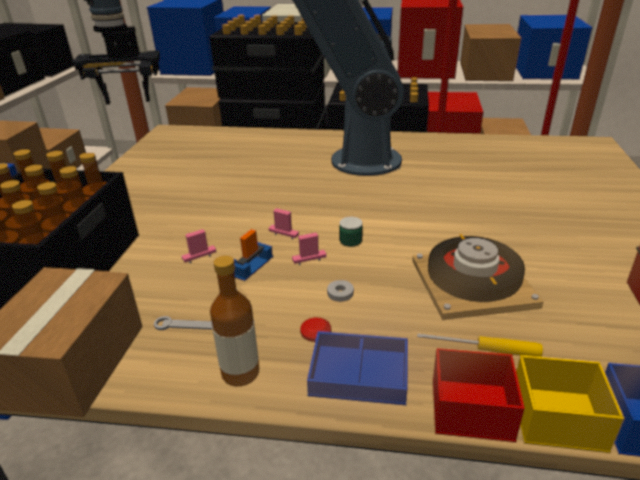

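The top view shows the orange spanner in its blue stand near (393,255), pink look-alikes at (334,267), (370,315) and (448,263), and the wheel at about (168,241). Yellow marks are near (156,205) and (175,275). The scene view agrees: spanner at (249,245), wheel at (476,265).

```bash
cat > h.py <<'E'
import numpy as np,cv2,pickle
def K(p): return np.array([[p["fx"],0,p["cx"]],[0,p["fy"],p["cy"]],[0,0,1]]),np.array([p["k1"],0,0,0.])
def ray(p,uv):
    k,d=K(p);s=cv2.undistortPoints(np.array(uv,float).reshape(-1,1,2),k,d).reshape(-1,2)
    return np.c_[s,np.ones(len(s))]
def at_z(p,uv,z):
    r=ray(p,uv)@p["R"];c=-p["R"].T@p["t"]
    return c+r*((z-c[2])/r[:,2])[:,None]
def cloud(p):
    v,u=np.mgrid[:480,:640];r=ray(p,np.c_[u.ravel(),v.ravel()])
    return ((r*p["z_map"].reshape(-1,1)-p["t"])@p["R"]).reshape(480,640,3)
def proj(p,X):
    k,d=K(p);return cv2.projectPoints(np.array(X,float).reshape(-1,1,3),cv2.Rodrigues(p["R"])[0],p["t"],k,d)[0].reshape(-1,2)
def hsv(p): return cv2.cvtColor(p["color"],cv2.COLOR_RGB2HSV)
def rect(xy):
    c,s,a=cv2.minAreaRect((xy*1000).astype(np.float32));return np.round(c,1),np.round(s,1),round(a,1)
E
python3 - <<'E'
from h import *
P={n:pickle.load(open(f"pics/{n}0.pkl","rb")) for n in("scene","top")}
for n,p in P.items():
    C=cloud(p);H=hsv(p);h,s,v=H[...,0].astype(int),H[...,1],H[...,2]
    u0,v0=proj(p,[[0,0,0]])[0] if 0 else (0,0)
    box=np.zeros((480,640),bool)
    if n=="top": box[220:290,365:420]=1
    else: box[225:280,225:280]=1
    ok=box&(p["z_map"]>0)
    bl=ok&(h>95)&(h<125)&(s>120)&(C[...,2]>.01)
    og=ok&(h>4)&(h<16)&(s>170)&(v>90)&(C[...,2]>.03)
    print(n,"blue",bl.sum(),rect(C[bl][:,:2]),np.percentile(C[bl][:,2],[5,50,95]).round(3))
    print(n,"orange",og.sum(),rect(C[og][:,:2]),np.percentile(C[og][:,2],[5,50,95]).round(4))
    t=og&(C[...,2]>.074); print("  top",t.sum(),rect(C[t][:,:2]) if t.sum()>4 else"")
    # ring by depth
    wb=np.zeros((480,640),bool)
    if n=="top": wb[190:300,115:230]=1
    else: wb[220:320,410:545]=1
    r=wb&(C[...,2]>.077)&(C[...,2]<.095)
    print(n,"ring",r.sum(),rect(C[r][:,:2]),cv2.minEnclosingCircle((C[r][:,:2]*1000).astype(np.float32)),np.median(C[r][:,2]))
    y=wb&(h>18)&(h<32)&(s>170)&(v>110)&(C[...,2]>.04)
    nl,L,st,ce=cv2.connectedComponentsWithStats(y.astype(np.uint8))
    for i in range(1,nl):
        if st[i,4]>3: print("  yel",st[i,4],ce[i].round(1),C[L==i].mean(0).round(4))
p=P["top"];a=cv2.resize(p["color"][190:300,110:230,::-1],None,fx=5,fy=5,interpolation=cv2.INTER_CUBIC);cv2.imwrite("pics/ring1.png",cv2.convertScaleAbs(a,alpha=1.5))
E
```

```text
scene blue 316 (array([ 570.2, -193.6]), array([36.9, 97.6]), 67.3) [0.012 0.024 0.03 ]
scene orange 331 (array([ 568.8, -196.7]), array([17.9, 41.1]), 67.8) [0.0396 0.0636 0.0795]
  top 97 (array([ 568.4, -197.7]), array([15.8, 41.1]), 67.8)
scene ring 738 (array([580.7, 251.8]), array([71.1, 72.6]), 86.9) ((580.3858032226562, 253.13638305664062), 37.80671691894531) 0.08363459352281732
  yel 14 [461.5 236. ] [0.5721 0.2208 0.1046]
  yel 24 [492.8 280.5] [0.6529 0.2736 0.0643]
top blue 382 (array([ 564. , -200.3]), array([42.5, 94.5]), 67.6) [0.021 0.03  0.033]
top orange 125 (array([ 564. , -198.9]), array([12.2, 38.6]), 67.9) [0.0775 0.0802 0.0832]
  top 125 (array([ 564. , -198.9]), array([12.2, 38.6]), 67.9)
top ring 1060 (array([577.3, 249.2]), array([72. , 70.9]), 59.1) ((576.9654541015625, 249.73329162597656), 36.921207427978516) 0.08401243998255081
  yel 7 [162.4 217.1] [0.6262 0.2642 0.0461]
  yel 11 [174.  266.7] [0.5278 0.2354 0.0449]
```

View pics/ring1.png

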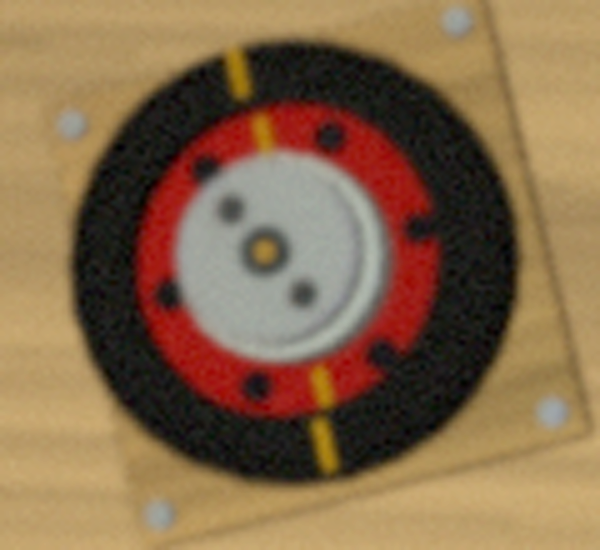

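The ring crop shows the two holes at crop (231,209) and (303,294), with the centre at (264,251). That puts the hole line about 27° anticlockwise of the yellow marks, inside the stated 6–60°. I'll move above the stand and refine from there.

Call:
arm_command(
  rows=[3.2,-1.7,0,0,3.2,-1.7,0,0,3.2,-1.7,0,0,3.2,-1.7,0,0,3.2,-1.7,0,0],
  claw=0.4,
  squeeze=30,
)

```text
time_s: 1.12
position: [0.3225, -0.4611, 0.2924]
tcp_rot: [3.101, 0.499, 0.0]
contact_force: [0.7, 0.3, -0.2]
opening: 0.0615
grasp_force: 0.0
```

Call:
arm_command(
  rows=[3.2,-1.7,0,0,3.2,-1.7,0,0,3.2,-1.7,0,0,3.2,-1.7,0,0,3.2,-1.7,0,0],
)

```text
time_s: 1.53
position: [0.4479, -0.3299, 0.2925]
tcp_rot: [3.101, 0.5, 0.0]
contact_force: [0.2, -0.8, -0.2]
opening: 0.0523
grasp_force: 0.0
```

Call:
arm_command(
  rows=[3.2,-1.7,0,0,3.2,-1.7,0,0,3.2,-1.7,0,0,3.2,-1.7,0,0,3.2,-1.7,0,0],
)

```text
time_s: 1.95
position: [0.5731, -0.1988, 0.2924]
tcp_rot: [3.101, 0.5, 0.0]
contact_force: [0.7, -0.4, -0.5]
opening: 0.0528
grasp_force: 0.0
```

Call:
arm_command(
  rows=[0,0,0,7,0,0,0,7,0,0,0,7,0,0,0,7,0,0,0,7],
)

```text
time_s: 2.37
position: [0.5721, -0.2001, 0.2922]
tcp_rot: [3.107, -0.464, 0.0]
contact_force: [0.2, 1.1, -0.5]
opening: 0.0522
grasp_force: 0.0
```

Call:
arm_command(
  rows=[0,0,0,5,0,0,0,0,0,0,0,0,0,0,0,0,0,0,0,0],
)

```text
time_s: 2.78
position: [0.572, -0.2003, 0.2923]
tcp_rot: [-3.086, 0.589, -0.0]
contact_force: [-0.3, 0.6, -0.0]
opening: 0.0519
grasp_force: 0.0
```

Call:
arm_command(
  rows=[-0.6,0,2,0.7,0,0,3.3,0,0,0,3.3,0,0,0,3.3,0,0,0,3.0,0],
)

```text
time_s: 3.2
position: [0.5662, -0.198, 0.1418]
tcp_rot: [3.082, -0.608, 0.0]
contact_force: [-0.3, -1.5, -0.0]
opening: 0.0523
grasp_force: 0.0
```

Call:
arm_command(
  rows=[0,0,1.5,0,0,0,1.0,0,0,0,0.8,0,0,0,0,0,0,0,0,0],
)

```text
time_s: 3.62
position: [0.5669, -0.1984, 0.1108]
tcp_rot: [3.082, -0.609, 0.002]
contact_force: [0.2, -0.8, 0.3]
opening: 0.0523
grasp_force: 0.0
```

Call:
arm_command(
  rows=[0,0,0,0,0,0,0,0,0,0,0,0,0,0,0,0,0,0,0,0],
  claw=0.9,
  squeeze=30,
)

```text
time_s: 4.03
position: [0.5666, -0.1982, 0.1108]
tcp_rot: [3.082, -0.609, 0.001]
contact_force: [-0.7, -0.2, 0.0]
opening: 0.0267
grasp_force: 0.0
```

Call:
arm_command(
  rows=[0,0,0,0,0,0,0,0,0,0,0,0,0,0,0,0,0,0,0,0],
)

```text
time_s: 4.45
position: [0.5664, -0.1986, 0.1104]
tcp_rot: [3.081, -0.61, 0.0]
contact_force: [-2.0, -2.0, 1.8]
opening: 0.0139
grasp_force: 30.0
```

Call:
arm_command(
  rows=[0,0,-0.5,0,0,0,-2.0,0,0,0,-3.5,0,0,0,-4,0,0,0,-4,0],
)

```text
time_s: 4.87
position: [0.5655, -0.1969, 0.2504]
tcp_rot: [-3.079, 0.609, 0.006]
contact_force: [1.0, -0.7, -2.2]
opening: 0.0138
grasp_force: 30.0
```

Call:
arm_command(
  rows=[-0.5,-1.4,0,0,-1.1,-2.8,0,0,-1.1,-2.8,0,0,-1.1,-2.8,0,0,-1.1,-2.8,0,0],
)

```text
time_s: 5.28
position: [0.5681, -0.0608, 0.2495]
tcp_rot: [-3.08, 0.61, 0.003]
contact_force: [0.2, 0.4, -2.1]
opening: 0.0136
grasp_force: 30.0
```

Call:
arm_command(
  rows=[-1.1,-2.8,0,0,-1.1,-2.8,0,0,-1.1,-2.8,0,0,-1.1,-2.8,0,0,-1.1,-2.8,0,0],
)

```text
time_s: 5.7
position: [0.5703, 0.0898, 0.2494]
tcp_rot: [-3.081, 0.609, 0.004]
contact_force: [0.2, 0.7, -2.2]
opening: 0.0142
grasp_force: 30.0
```

Run:
```python
from h import *
p=pickle.load(open("pics/top0.pkl","rb"))
g=cv2.cvtColor(p["color"],cv2.COLOR_RGB2GRAY).astype(float)
pts=[]
for (a,b) in((231,209),(303,294)):
    u,v=110+(a+.5)/5-.5,190+(b+.5)/5-.5
    V,U=np.mgrid[int(v)-4:int(v)+6,int(u)-4:int(u)+6]
    I=g[V,U];w=np.clip(np.percentile(I,60)-10-I,0,None)*(np.hypot(U-u,V-v)<4.5)
    c=[(w*U).sum()/w.sum(),(w*V).sum()/w.sum()];pts.append(c);print((u,v),c)
X=at_z(p,pts,.0835)[:,:2];d=X[0]-X[1]
print(X,X.mean(0),np.hypot(*d),np.degrees(np.arctan2(d[1],d[0])))
mk=[(237,72),(330,460)]
Y=at_z(p,[(110+a/5-.4,190+b/5-.4) for a,b in mk],.063)[:,:2];e=Y[0]-Y[1]
print("yellow",Y.mean(0),np.degrees(np.arctan2(e[1],e[0])))
```

```text
(155.8, 231.4) [np.float64(155.76629570747218), np.float64(231.45627980922097)]
(170.2, 248.4) [np.float64(170.18073878627968), np.float64(248.38390501319262)]
[[0.59295031 0.26477236]
 [0.56113581 0.23464471]] [0.57704306 0.24970854] 0.04381594558806337 43.44007100764446
yellow [0.57408686 0.24899187] 16.84350467705395
```

Call:
arm_command(
  rows=[-1.1,-2.9,0,0,-1.1,-2.9,0,0,-1.1,-2.9,0,0,-1.1,-2.9,0,0,-0.9,-2.9,0,0],
)

```text
time_s: 6.12
position: [0.5759, 0.244, 0.2491]
tcp_rot: [3.082, -0.608, -0.006]
contact_force: [0.6, -0.7, -2.1]
opening: 0.0141
grasp_force: 30.0
```

Call:
arm_command(
  rows=[0,0,0,-6.6,0,0,0,-6.6,0,0,0,-6.6,0,0,0,-6.6,0,0,0,-6.6],
)

```text
time_s: 6.53
position: [0.5763, 0.2425, 0.249]
tcp_rot: [-3.126, -0.301, 0.005]
contact_force: [-0.4, -0.2, -2.4]
opening: 0.0135
grasp_force: 30.0
```

Call:
arm_command(
  rows=[0,0,0,-6.6,0,0,0,-6.6,0,0,0,-6.6,0,0,0,-6.6,0,0,0,-6.4],
)

```text
time_s: 6.95
position: [0.5764, 0.2423, 0.2491]
tcp_rot: [-2.914, -1.171, 0.004]
contact_force: [-0.6, 0.5, -3.5]
opening: 0.0136
grasp_force: 30.0
```

Call:
arm_command(
  rows=[0,0,0,0,0,0,0,0,0,0,0,0,0,0,0,0,0,0,0,0],
)

```text
time_s: 7.37
position: [0.5776, 0.2418, 0.2501]
tcp_rot: [-2.919, -1.161, 0.0]
contact_force: [0.9, 0.2, -2.0]
opening: 0.0137
grasp_force: 30.0
```

Run:
```python
from h import *
from station import telemetry,cams
s=telemetry.sense();print(s["position"],s["tcp_rot"],s["contact_force"],s["torque"],s["q"])
R=cv2.Rodrigues(s["tcp_rot"])[0];print(R.round(4))
for n in("scene","top"):
    p=cams.snapshot(n);pickle.dump(p,open(f"pics/{n}1.pkl","wb"));cv2.imwrite(f"pics/{n}1.png",p["color"][:,:,::-1])
    X=[s["position"]+R@[x,0,.0984] for x in(-.036,-.022,.022,.036)]
    print(n,proj(p,X).round(1))
p=pickle.load(open("pics/scene1.pkl","rb"));c=cv2.resize(p["color"][170:300,400:560,::-1],None,fx=5,fy=4.6,interpolation=cv2.INTER_CUBIC)
c=cv2.resize(p["color"][170:290,400:560,::-1],None,fx=5,fy=5,interpolation=cv2.INTER_CUBIC);cv2.imwrite("pics/held.png",cv2.convertScaleAbs(c,alpha=1.4))
```

```text
[0.57758037 0.24181348 0.2501301 ] [-2.91911758e+00 -1.16067296e+00  4.08127121e-04] [ 0.88054263  0.16451574 -1.96181341] [ 0.02805791 -0.00719992 -0.0220277 ] [2.18224200e-01 5.76831737e-01 1.47085260e+00 1.64671168e-04
 1.09419517e+00 1.03205474e+00]
[[ 7.270e-01  6.867e-01 -3.000e-04]
 [ 6.867e-01 -7.270e-01  1.000e-04]
 [-2.000e-04 -3.000e-04 -1.000e+00]]
scene [[461.5 208.6]
 [467.3 211.5]
 [486.2 220.9]
 [492.5 224.1]]
top [[169.5 251. ]
 [164.6 245.1]
 [149.1 226.9]
 [144.2 221.1]]
```

View pics/held.png

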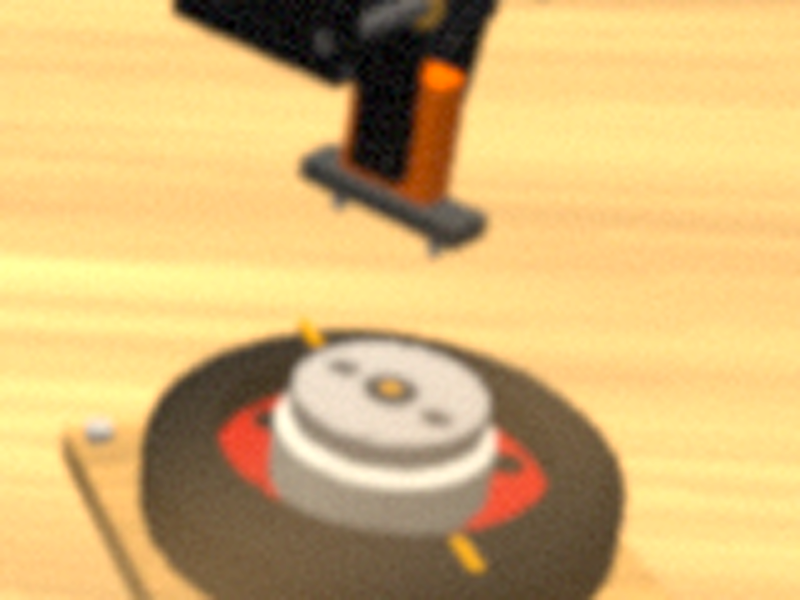

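The held spanner's pin tips are at scene px (468,211) and (487,220), within 1 px of where the arm pose predicts. The ring holes are at (469,244) and (487,253). Next I'll measure spanner against ring in the same camera.

Run:
```python
from h import *
p=pickle.load(open("pics/scene1.pkl","rb"));C=cloud(p);g=cv2.cvtColor(p["color"],cv2.COLOR_RGB2GRAY).astype(float)
pos=np.array([.57758,.24181,.25013]);a=np.radians(43.4);ux=np.array([np.cos(a),np.sin(a)]);uy=np.array([np.sin(a),-np.cos(a)])
box=np.zeros((480,640),bool);box[190:225,450:505]=1
H=hsv(p)
m=box&(abs(C[...,2]-.166)<.010)&(np.hypot(C[...,0]-pos[0],C[...,1]-pos[1])<.06)&(g<90)&(H[...,1]<120)
d=C[m][:,:2]-pos[:2];x=d@ux*1000;y=d@uy*1000
print(m.sum(),rect(C[m][:,:2]),"along x",np.percentile(x,[0,2,5,50,95,98,100]).round(1),"y",np.percentile(y,[0,3,50,97,100]).round(1))
# orange handle too
o=np.zeros((480,640),bool);o[175:225,460:500]=1
m=o&(H[...,0]<18)&(H[...,1]>190)&(C[...,2]>.175)&(C[...,2]<.225)
d=C[m][:,:2]-pos[:2];print("handle",m.sum(),np.percentile(d@ux*1000,[0,3,97,100]).round(1),np.percentile(d@uy*1000,[0,3,50,97,100]).round(1))
# ring holes scene, both pictures
for f in("scene0","scene1"):
    q=pickle.load(open(f"pics/{f}.pkl","rb"));gq=cv2.cvtColor(q["color"],cv2.COLOR_RGB2GRAY).astype(float);pts=[]
    for u,v in((468.8,243.6),(487.2,253.4)):
        V,U=np.mgrid[int(v)-3:int(v)+5,int(u)-4:int(u)+6];I=gq[V,U]
        w=np.clip(np.percentile(I,60)-15-I,0,None)*(np.hypot((U-u)/1.3,V-v)<3);pts.append([(w*U).sum()/w.sum(),(w*V).sum()/w.sum()])
    X=at_z(q,pts,.083)[:,:2];e=X[1]-X[0];print(f,np.round(pts,1),X.mean(0),np.hypot(*e),np.degrees(np.arctan2(e[1],e[0])))
    r=(abs(cloud(q)[...,2]-.084)<.004);b=np.zeros_like(r);b[230:270,450:510]=1
    Z=cloud(q)[r&b];print(" ring depth",cv2.minEnclosingCircle((Z[:,:2]*1000).astype(np.float32)),Z.mean(0))
# pin tips px -> world shift at tip height
print("pins",at_z(p,[(468,211.4),(486.8,220.2)],.152).mean(0))
```

```text
225 (array([582.9, 239.3]), array([70.5, 17.8]), 46.4) along x [-32.9 -31.7 -30.    9.3  35.5  36.1  37.1] y [-5.3 -1.7  8.1 11.4 13.2]
handle 268 [-10.3  -7.1  21.1  22. ] [-12.4  -5.5   6.   17.4  21.8]
scene0 [[468.3 243.1]
 [486.7 253.2]] [0.57736476 0.25230845] 0.04413187116350866 43.53656989861586
 ring depth ((580.3164672851562, 253.0945281982422), 37.79880905151367) [0.58334313 0.25213154 0.08363709]
scene1 [[468.3 243. ]
 [486.7 253.2]] [0.57729627 0.25225845] 0.04421571571387208 43.65020832951118
 ring depth ((580.8776245117188, 254.57968139648438), 39.487247467041016) [0.58347516 0.25222104 0.08372556]
pins [0.5764577  0.24303535 0.152     ]
```

Call:
arm_command(
  rows=[0.72,-0.57,0,0,0,0,2.0,0,0,0,2.0,0,0,0,1.5,0,0,0,0.7,0],
)

```text
time_s: 7.88
position: [0.578, 0.2512, 0.186]
tcp_rot: [-2.918, -1.162, 0.006]
contact_force: [-0.6, 0.1, -2.8]
opening: 0.0138
grasp_force: 30.0
```

Call:
arm_command(
  rows=[0,0,0,0,0,0,0,0,0,0,0,0,0,0,0,0,0,0,0,0],
)

```text
time_s: 8.3
position: [0.5796, 0.251, 0.1894]
tcp_rot: [2.918, 1.162, 0.004]
contact_force: [0.7, -0.5, -2.2]
opening: 0.0137
grasp_force: 30.0
```

Call:
arm_command(
  rows=[0,0,0.1,0,0,0,0.2,0,0,0,0.2,0,0,0,0.2,0,0,0,0.2,0],
)

```text
time_s: 8.72
position: [0.5789, 0.2508, 0.179]
tcp_rot: [-2.919, -1.162, 0.0]
contact_force: [0.4, 0.3, -3.0]
opening: 0.014
grasp_force: 30.0
```

Call:
arm_command(
  rows=[0,0,0,0,0,0,0,0,0,0,0,0,0,0,0,0,0,0,0,0],
)

```text
time_s: 9.13
position: [0.5791, 0.2508, 0.1793]
tcp_rot: [2.919, 1.162, 0.0]
contact_force: [-0.1, 1.1, -2.7]
opening: 0.0138
grasp_force: 30.0
```

Pin tips are about 3 mm below the ring top with no push-back, so they seem to have entered the holes. I'll continue gently.

Call:
arm_command(
  rows=[0,0,0.1,0,0,0,0.1,0,0,0,0.1,0,0,0,0.1,0,0,0,0,0],
)

```text
time_s: 9.55
position: [0.5789, 0.2508, 0.175]
tcp_rot: [-2.919, -1.162, 0.001]
contact_force: [0.4, -0.4, -2.8]
opening: 0.0138
grasp_force: 30.0
```

Call:
arm_command(
  rows=[0,0,0.1,0,0,0,0.1,0,0,0,0,0,0,0,0,0,0,0,0,0],
)

```text
time_s: 9.97
position: [0.5791, 0.2508, 0.1732]
tcp_rot: [2.919, 1.162, 0.0]
contact_force: [0.2, -0.4, -2.7]
opening: 0.0139
grasp_force: 30.0
```

Run:
```python
from h import *
from station import telemetry,cams
s=telemetry.sense();print(s["position"],s["contact_force"],s["torque"])
p=cams.snapshot("scene");pickle.dump(p,open("pics/scene2.pkl","wb"))
c=cv2.resize(p["color"][190:290,410:543,::-1],None,fx=6,fy=6,interpolation=cv2.INTER_CUBIC);cv2.imwrite("pics/in.png",cv2.convertScaleAbs(c,alpha=1.4))
```

```text
[0.57905577 0.25083031 0.1732381 ] [ 0.18573926 -0.37732037 -2.652033  ] [ 0.00984618 -0.04506257  0.0185814 ]
```

View pics/in.png

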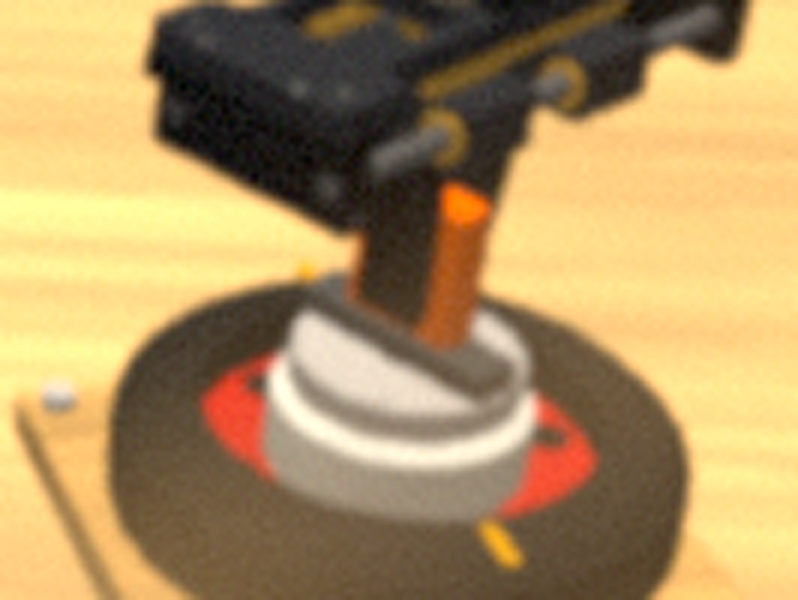

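The view shows the bridge lying just above the ring with both pins in (tips about 9 mm deep). I'll grip harder and start turning clockwise.

Call:
arm_command(
  rows=[0,0,0,0,0,0,0,1,0,0,0,2,0,0,0,2,0,0,0,2],
  squeeze=60,
)

```text
time_s: 10.43
position: [0.5787, 0.2514, 0.1733]
tcp_rot: [-2.984, -0.977, 0.0]
contact_force: [-1.7, 2.7, -2.2]
opening: 0.0136
grasp_force: 60.0
```

```bash
cat > st.py <<'E'
from station import telemetry
import numpy as np
s=telemetry.sense();r=s["tcp_rot"];print(s["time_s"],s["position"].round(4),"ang",np.degrees(2*np.arctan2(r[1],r[0])).round(2)%360,s["contact_force"].round(1),s["torque"].round(3),s["grasp_force"],s["opening"])
E
python3 st.py
```

```text
10.4333 [0.5787 0.2514 0.1733] ang 36.25 [-1.7  2.7 -2.2] [0.559 0.174 0.105] 60.0011701695621 0.013647664433062125
```

Call:
arm_command(
  rows=[0,0,0,1.5,0,0,0,1.5,0,0,0,1.5,0,0,0,1.5,0,0,0,1.5],
)

```text
time_s: 10.85
position: [0.5786, 0.2515, 0.1733]
tcp_rot: [-3.041, -0.782, 0.001]
contact_force: [-0.4, 2.2, -2.8]
opening: 0.0135
grasp_force: 60.0
```

```bash
python3 st.py
```

```text
10.85 [0.5786 0.2515 0.1733] ang 28.860000000000014 [-0.4  2.2 -2.8] [0.399 0.13  0.247] 60.03444970585406 0.013450184616153342
```

Call:
arm_command(
  rows=[0,0,0,1.5,0,0,0,1.5,0,0,0,1.5,0,0,0,1.5,0,0,0,1.5],
)

```text
time_s: 11.27
position: [0.5787, 0.2514, 0.1733]
tcp_rot: [-3.086, -0.582, 0.001]
contact_force: [-0.4, 2.0, -1.3]
opening: 0.0137
grasp_force: 60.0
```

Call:
arm_command(
  rows=[0,0,0,1.5,0,0,0,1.5,0,0,0,1.5,0,0,0,1.5,0,0,0,1.5],
)

```text
time_s: 11.68
position: [0.5787, 0.2513, 0.1733]
tcp_rot: [-3.118, -0.379, 0.001]
contact_force: [-0.5, 2.0, -1.9]
opening: 0.0136
grasp_force: 60.0
```

```bash
python3 st.py
```

```text
11.6833 [0.5787 0.2513 0.1733] ang 13.860000000000014 [-0.5  2.  -1.9] [0.292 0.112 0.31 ] 60.033334186300635 0.013587413014947163
```

Call:
arm_command(
  rows=[0,0,0,1,0,0,0,1,0,0,0,1,0,0,0,1,0,0,0,1],
)

```text
time_s: 12.1
position: [0.5788, 0.2511, 0.1733]
tcp_rot: [-3.132, -0.242, 0.001]
contact_force: [-0.9, 2.4, -2.4]
opening: 0.0137
grasp_force: 60.0
```

```bash
python3 st.py
```

```text
12.1 [0.5788 0.2511 0.1733] ang 8.829999999999984 [-0.9  2.4 -2.4] [0.523 0.271 0.28 ] 60.03423783928156 0.013728377745168567
```

Call:
arm_command(
  rows=[0,0,0,0.8,0,0,0,0.8,0,0,0,0.8,0,0,0,0.8,0,0,0,0.8],
)

```text
time_s: 12.52
position: [0.5788, 0.251, 0.1732]
tcp_rot: [-3.138, -0.133, 0.001]
contact_force: [-1.6, 3.3, -2.1]
opening: 0.0134
grasp_force: 60.0
```

```bash
python3 st.py
```

```text
12.5167 [0.5788 0.251  0.1732] ang 4.839999999999975 [-1.6  3.3 -2.1] [0.726 0.465 0.217] 60.035387333482504 0.01343604068446807
```

Call:
arm_command(
  rows=[0,0,0,0.4,0,0,0,0.4,0,0,0,0.4,0,0,0,0.4,0,0,0,0.4],
)

```text
time_s: 12.93
position: [0.5789, 0.2509, 0.1733]
tcp_rot: [-3.14, -0.079, 0.001]
contact_force: [-2.8, 3.9, -0.9]
opening: 0.0136
grasp_force: 60.0
```

```bash
python3 st.py
```

```text
12.9333 [0.5789 0.2509 0.1733] ang 2.8799999999999955 [-2.8  3.9 -0.9] [0.802 0.486 0.244] 60.03545539453626 0.013605615635669132
```

Call:
arm_command(
  rows=[0,0,0,0.3,0,0,0,0.3,0,0,0,0.3,0,0,0,0.3,0,0,0,0.3],
)

```text
time_s: 13.35
position: [0.5789, 0.2509, 0.1732]
tcp_rot: [-3.141, -0.038, 0.001]
contact_force: [-2.2, 3.0, -0.9]
opening: 0.0139
grasp_force: 60.0
```

```bash
python3 st.py
```

```text
13.35 [0.5789 0.2509 0.1732] ang 1.3899999999999864 [-2.2  3.  -0.9] [0.849 0.54  0.222] 60.035818554461 0.0139319035229154
```

Call:
arm_command(
  rows=[0,0,0,0.3,0,0,0,0.3,0,0,0,0.3,0,0,0,0.3,0,0,0,0.3],
)

```text
time_s: 13.77
position: [0.5789, 0.2509, 0.1733]
tcp_rot: [3.142, -0.002, -0.0]
contact_force: [-2.8, 3.4, -1.5]
opening: 0.0139
grasp_force: 60.1
```

```bash
python3 st.py
python3 - <<'E'
from h import *
from station import cams
p=cams.snapshot("scene");pickle.dump(p,open("pics/scene3.pkl","wb"))
c=cv2.resize(p["color"][190:290,410:543,::-1],None,fx=6,fy=6,interpolation=cv2.INTER_CUBIC);cv2.imwrite("pics/turn.png",cv2.convertScaleAbs(c,alpha=1.4))
E
```

```text
13.7667 [0.5789 0.2509 0.1733] ang 359.93 [-2.8  3.4 -1.5] [0.863 0.658 0.415] 60.0968209002167 0.013899379173516703
```

View pics/turn.png

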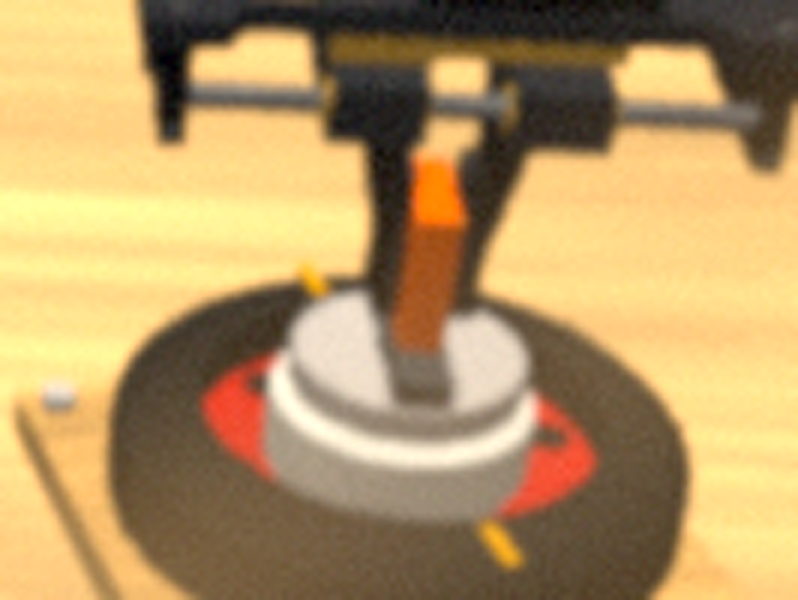

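The handle is now close to the world x direction and the bridge still lies flat on the ring. The torque rose from 0.22 to 0.42 N m, so it is likely at the stop. One small step to confirm.

Call:
arm_command(
  rows=[0,0,0,0.2,0,0,0,0.2,0,0,0,0.2,0,0,0,0,0,0,0,0],
)

```text
time_s: 14.23
position: [0.5789, 0.2509, 0.1732]
tcp_rot: [3.141, -0.017, -0.0]
contact_force: [-3.6, 4.5, -1.8]
opening: 0.0133
grasp_force: 60.2
```

```bash
python3 st.py
```

```text
14.2333 [0.5789 0.2509 0.1732] ang 359.38 [-3.6  4.5 -1.8] [0.924 0.633 0.543] 60.15008012764156 0.013336540114823036
```

At the stop: torque climbs 0.13 N m per half degree. I'll back off to mid-clearance and lift out.

Call:
arm_command(
  rows=[0,0,0,-1,0,0,0,-1,0,0,0,-1,0,0,0,-1,0,0,0,0],
)

```text
time_s: 14.65
position: [0.5793, 0.2504, 0.1731]
tcp_rot: [3.14, 0.092, 0.001]
contact_force: [-2.1, 2.2, -2.7]
opening: 0.0139
grasp_force: 60.0
```

```bash
python3 st.py
```

```text
14.65 [0.5793 0.2504 0.1731] ang 3.35 [-2.1  2.2 -2.7] [0.408 0.406 0.007] 59.998739920556545 0.013897853016505311
```

Call:
arm_command(
  rows=[0,0,0,-1,0,0,0,-1,0,0,0,0,0,0,0,0,0,0,0,0],
)

```text
time_s: 15.07
position: [0.5795, 0.2505, 0.1734]
tcp_rot: [3.138, 0.145, 0.002]
contact_force: [0.1, -0.3, -2.5]
opening: 0.0135
grasp_force: 60.0
```

```bash
python3 st.py
```

```text
15.0667 [0.5795 0.2505 0.1734] ang 5.31 [ 0.1 -0.3 -2.5] [ 0.023 -0.011  0.08 ] 59.99408922158182 0.013476652535082463
```

Call:
arm_command(
  rows=[0,0,-0.3,0,0,0,-0.7,0,0,0,-2,0,0,0,-2.5,0,0,0,-2.2,0],
)

```text
time_s: 15.48
position: [0.5791, 0.2508, 0.2517]
tcp_rot: [3.138, 0.146, 0.0]
contact_force: [1.7, 0.2, -2.2]
opening: 0.0138
grasp_force: 60.0
```

Call:
arm_command(
  rows=[0,0,0,6.9,0,0,0,6.9,0,0,0,6.9,0,0,0,6.9,0,0,0,0],
)

```text
time_s: 15.9
position: [0.5791, 0.2508, 0.2511]
tcp_rot: [-3.082, 0.61, -0.002]
contact_force: [0.1, -0.9, -1.8]
opening: 0.0135
grasp_force: 60.0
```

Call:
arm_command(
  rows=[0.5,1.4,0,0,1.1,2.8,0,0,1.1,2.8,0,0,1.1,2.8,0,0,1.1,2.8,0,0],
)

```text
time_s: 16.32
position: [0.5762, 0.1138, 0.2506]
tcp_rot: [3.083, -0.601, 0.001]
contact_force: [0.2, -0.4, -2.0]
opening: 0.0136
grasp_force: 60.0
```

Call:
arm_command(
  rows=[1.1,2.8,0,0,1.1,2.8,0,0,1.1,2.8,0,0,1.1,2.8,0,0,1.1,2.8,0,0],
)

```text
time_s: 16.73
position: [0.5739, -0.037, 0.2507]
tcp_rot: [3.083, -0.602, 0.0]
contact_force: [0.1, 0.4, -1.9]
opening: 0.0135
grasp_force: 60.0
```

```bash
python3 st.py
python3 - <<'E'
from h import *
from station import cams
p=cams.snapshot("top");pickle.dump(p,open("pics/top4.pkl","wb"))
c=cv2.resize(p["color"][210:270,130:200,::-1],None,fx=8,fy=8,interpolation=cv2.INTER_CUBIC);cv2.imwrite("pics/ring4.png",cv2.convertScaleAbs(c,alpha=1.5))
E
```

```text
16.7333 [ 0.5739 -0.037   0.2507] ang 337.9 [ 0.1  0.4 -1.9] [0.081 0.029 0.013] 59.995744340121746 0.013457977000593748
```

View pics/ring4.png

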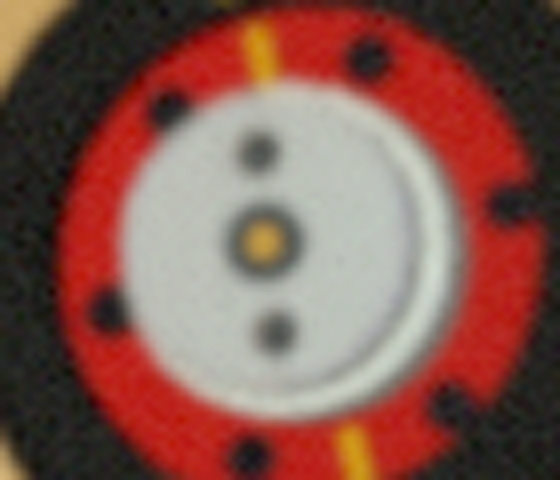

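The holes are now at crop (258,153) and (275,332). The hole line has turned from about 40.3° to 5.4° in the picture, which is 0.60 rad, so the ring is at its stop. On to the stand.

Call:
arm_command(
  rows=[1.1,3.1,0,0.3,1.1,3.1,0,0,1.1,3.1,0,0,1.1,3.1,0,0,0.9,2.7,0,0],
)

```text
time_s: 17.2
position: [0.565, -0.1973, 0.2507]
tcp_rot: [3.08, -0.611, 0.001]
contact_force: [0.4, -0.1, -3.2]
opening: 0.0134
grasp_force: 60.0
```

Call:
arm_command(
  rows=[0,0,2,0,0,0,2,0,0,0,2,0,0,0,2,0,0,0,0,0],
)

```text
time_s: 17.62
position: [0.5629, -0.194, 0.1668]
tcp_rot: [-3.079, 0.612, 0.013]
contact_force: [-0.6, 0.2, -2.7]
opening: 0.0138
grasp_force: 60.0
```

Call:
arm_command(
  rows=[0,0,0,0,0,0,0,0,0,0,0,0,0,0,0,0,0,0,0,0],
)

```text
time_s: 18.03
position: [0.5661, -0.1947, 0.1715]
tcp_rot: [3.08, -0.614, 0.003]
contact_force: [-0.5, 0.1, -2.8]
opening: 0.0133
grasp_force: 60.0
```

```bash
python3 st.py
python3 - <<'E'
from h import *
from station import cams
p=cams.snapshot("scene");pickle.dump(p,open("pics/scene5.pkl","wb"))
c=cv2.resize(p["color"][200:290,190:310,::-1],None,fx=6,fy=6,interpolation=cv2.INTER_CUBIC);cv2.imwrite("pics/place.png",cv2.convertScaleAbs(c,alpha=1.4))
E
```

```text
18.0333 [ 0.5661 -0.1947  0.1715] ang 337.45 [-0.5  0.1 -2.8] [ 0.024  0.053 -0.021] 59.99416893348098 0.01329288266008022
```

View pics/place.png

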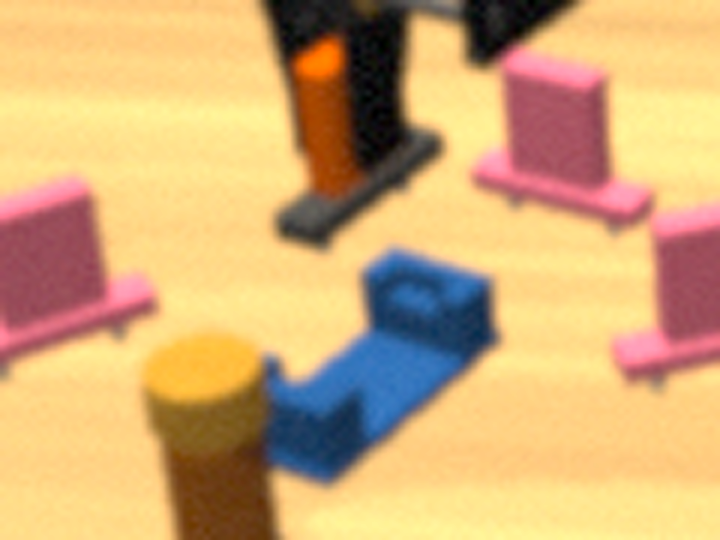

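Call:
arm_command(
  rows=[0.18,0.35,0,0,0,0,0,0,0,0,2.0,0,0,0,0.9,0,0,0,0,0],
)

```text
time_s: 18.5
position: [0.5644, -0.1977, 0.139]
tcp_rot: [-3.079, 0.615, 0.008]
contact_force: [-0.4, 0.3, -3.2]
opening: 0.0136
grasp_force: 60.0
```

Call:
arm_command(
  rows=[0,0,0,0,0,0,0,0,0,0,0,0,0,0,0,0,0,0,0,0],
)

```text
time_s: 18.92
position: [0.5662, -0.1986, 0.1418]
tcp_rot: [3.08, -0.615, 0.002]
contact_force: [-0.2, -0.5, -1.9]
opening: 0.0137
grasp_force: 60.0
```

```bash
python3 st.py
python3 - <<'E'
from h import *
p=pickle.load(open("pics/scene5.pkl","rb"));C=cloud(p);g=cv2.cvtColor(p["color"],cv2.COLOR_RGB2GRAY).astype(float);H=hsv(p)
pos=np.array([.5661,-.1947]);a=np.radians(-22.5);ux=np.array([np.cos(a),np.sin(a)]);uy=np.array([np.sin(a),-np.cos(a)])
z0=.1715-.0984+.014
m=(abs(C[...,2]-z0)<.010)&(np.hypot(C[...,0]-pos[0],C[...,1]-pos[1])<.06)&(g<90)&(H[...,1]<120)
d=(C[m][:,:2]-pos)*1000;print(m.sum(),rect(C[m][:,:2]),np.percentile(d@ux,[0,2,5,95,98,100]).round(1),np.percentile(d@uy,[0,3,50,97,100]).round(1))
E
```

```text
18.9167 [ 0.5662 -0.1986  0.1418] ang 337.42 [-0.2 -0.5 -1.9] [ 0.042  0.025 -0.042] 59.994198800995946 0.013702504438195578
150 (array([ 568.9, -191.6]), array([20.1, 71. ]), 67.8) [-34.  -32.3 -29.4  35.1  36.1  36.9] [-14.1 -13.1  -9.5   4.1   6. ]
```

Call:
arm_command(
  rows=[0,0,1.0,0,0,0,0.8,0,0,0,0,0,0,0,0,0,0,0,0,0],
)

```text
time_s: 19.33
position: [0.5658, -0.1984, 0.1228]
tcp_rot: [-3.081, 0.615, 0.001]
contact_force: [-0.3, 0.3, -2.3]
opening: 0.0136
grasp_force: 60.0
```

Call:
arm_command(
  rows=[0,0,0.2,0,0,0,0.2,0,0,0,0.2,0,0,0,0.1,0,0,0,0,0],
)

```text
time_s: 19.75
position: [0.5657, -0.1984, 0.116]
tcp_rot: [-3.081, 0.615, 0.001]
contact_force: [-0.6, -0.1, -2.5]
opening: 0.0138
grasp_force: 60.0
```

```bash
python3 st.py
```

```text
19.75 [ 0.5657 -0.1984  0.116 ] ang 337.42 [-0.6 -0.1 -2.5] [0.027 0.097 0.003] 59.99394695274532 0.013771551560911966
```

Call:
arm_command(
  rows=[0,0,0.2,0,0,0,0.15,0,0,0,0.1,0,0,0,0.1,0,0,0,0,0],
)

```text
time_s: 20.17
position: [0.5659, -0.1985, 0.1106]
tcp_rot: [-3.081, 0.615, 0.0]
contact_force: [0.3, -0.3, -2.5]
opening: 0.0136
grasp_force: 60.0
```

```bash
python3 st.py
```

```text
20.1667 [ 0.5659 -0.1985  0.1106] ang 337.42 [ 0.3 -0.3 -2.5] [0.06  0.032 0.017] 59.993951953947544 0.013557753606931813
```

Just above the seat. I'll lower it the last bit until the weight is taken.

Call:
arm_command(
  rows=[0,0,0.05,0,0,0,0.05,0,0,0,0,0,0,0,0,0,0,0,0,0],
)

```text
time_s: 20.58
position: [0.5659, -0.1985, 0.1104]
tcp_rot: [3.081, -0.615, 0.0]
contact_force: [-0.3, 1.0, 6.7]
opening: 0.0135
grasp_force: 60.0
```

```bash
python3 st.py
```

```text
20.5833 [ 0.5659 -0.1985  0.1104] ang 337.42 [-0.3  1.   6.7] [0.233 0.441 0.016] 59.99438722617924 0.013451684843474294
```

Seated: the push-up is 6.7 N at exactly the grasp height. I'll back off 0.5 mm and open.

Call:
arm_command(
  rows=[0,0,-0.05,0,0,0,0,0,0,0,0,0,0,0,0,0,0,0,0,0],
  squeeze=10,
)

```text
time_s: 21.0
position: [0.566, -0.1986, 0.1104]
tcp_rot: [3.081, -0.615, 0.001]
contact_force: [-1.2, -0.3, 4.1]
opening: 0.0139
grasp_force: 10.0
```

Call:
arm_command(
  rows=[0,0,0,0,0,0,0,0,0,0,0,0,0,0,0,0,0,0,0,0],
  claw=0.4,
)

```text
time_s: 21.42
position: [0.5659, -0.1984, 0.11]
tcp_rot: [-3.081, 0.615, 0.0]
contact_force: [0.7, 0.3, -0.9]
opening: 0.0394
grasp_force: 0.0
```

Call:
arm_command(
  rows=[0,0,0,0,0,0,0,0,0,0,0,0,0,0,0,0,0,0,0,0],
)

```text
time_s: 21.83
position: [0.5659, -0.1985, 0.1103]
tcp_rot: [3.081, -0.615, 0.0]
contact_force: [-0.4, -0.7, 0.1]
opening: 0.0521
grasp_force: 0.0
```

Call:
arm_command(
  rows=[0,0,-0.5,0,0,0,-1.5,0,0,0,-3,0,0,0,-4,0,0,0,-4,0],
)

```text
time_s: 22.25
position: [0.5652, -0.1981, 0.241]
tcp_rot: [-3.08, 0.615, 0.004]
contact_force: [1.5, -0.5, 0.9]
opening: 0.052
grasp_force: 0.0
```

Call:
arm_command(
  rows=[-3.5,0,-1,0,-3.5,0,0,0,-3.5,0,0,0,-1.5,0,0,0,0,0,0,0],
)

```text
time_s: 22.67
position: [0.4509, -0.1498, 0.2505]
tcp_rot: [-3.079, 0.614, 0.008]
contact_force: [0.1, 0.3, -0.3]
opening: 0.0519
grasp_force: 0.0
```

```bash
python3 st.py
python3 - <<'E'
from h import *
from station import cams
for n,b in(("scene",(225,280,225,280)),("top",(220,290,365,420))):
    p=cams.snapshot(n);q=pickle.load(open(f"pics/{n}0.pkl","rb"))
    for w,z in(("before",q),("after",p)):
        C=cloud(z);H=hsv(z);h=H[...,0].astype(int);m=np.zeros((480,640),bool);m[b[0]:b[1],b[2]:b[3]]=1
        m&=(h>4)&(h<16)&(H[...,1]>170)&(H[...,2]>90)&(C[...,2]>.074)
        print(n,w,m.sum(),rect(C[m][:,:2]) if m.sum()>4 else"",np.percentile(C[m][:,2],[5,50,95]).round(4) if m.sum()>4 else"")
    cv2.imwrite(f"pics/{n}6.png",p["color"][:,:,::-1])
E
```

```text
22.6667 [ 0.4509 -0.1498  0.2505] ang 337.43 [ 0.1  0.3 -0.3] [ 0.09  -0.008 -0.021] 0.0 0.05190547504222039
scene before 98 (array([996.2, -62.5]), array([935.1,  31. ]), 17.5) [0.0747 0.0782 0.0803]
scene after 100 (array([996.5, -61.4]), array([933.9,  31.2]), 17.4) [0.0746 0.0784 0.0808]
top before 126 (array([ 523.7, -123.8]), array([ 29.7, 202.3]), 28.6) [0.0775 0.0803 0.0832]
top after 127 (array([ 524.2, -123.4]), array([ 29.6, 202. ]), 28.8) [0.0776 0.0806 0.0834]
```

View pics/scene6.png

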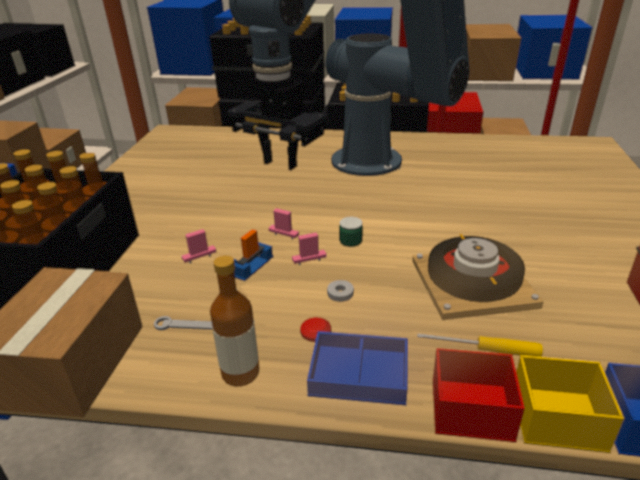

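The spanner is back upright in the blue stand at (250,250), its height and pixels as at the start. The bystanders look unmoved and the gripper is clear.

Call:
arm_command(
  rows=[0,0,0,0,0,0,0,0,0,0,0,0,0,0,0,0,0,0,0,0],
)

```text
time_s: 23.18
position: [0.4555, -0.1526, 0.25]
tcp_rot: [-3.081, 0.615, 0.0]
contact_force: [0.6, 0.3, -0.1]
opening: 0.0522
grasp_force: 0.0
```

```bash
python3 -c "
from station import job
print(job.sign_off())"
```

```text
the job is handed in; nothing more can be done
None
```

The job is handed in with no verdict shown: both pins dropped in, the ring turned about 0.60 rad clockwise to its stop, and the spanner is back upright in its stand with the bystanders looking unmoved.

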